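Swing the lens of the specimen viewer over the honeycomb

ROBOT

A 7-joint arm with a two-finger parallel gripper is mounted at the origin on the work surface. World frame = base frame: x ahead of the robot, y to its left, z up, the work surface at z = 0. Lengths are in m, angles in rad, forces in N, time in s.
With the tool pointing down it reaches from about 0.35 to 0.9 m from the base axis. Payload 19.9 kg.
Tool frame: the origin (TCP) lies at the very end of the fingers, on their centre line; the grasp point (between the pads) lies 19 mm behind it; z points along the fingers, y is the line along which they close (so a half turn about z gives the same grasp; the last joint's range is limited). The gripper opens to 94 mm and grips with 3 to 60 N. Pads are 16 mm wide; open, the fingers measure 119 mm over their backs; the gripper's body (75 mm by 177 mm) begins 78 mm behind the grasp point.
Start: joints at [-1.163, 0.417, -0.01, 1.614, 0.005, 1.111, -0.053], TCP at [0.272, 0.563, 0.205] pointing down, gripper open.
Joint ranges: [-2.81, 2.81], [-0.39, 2.02], [-1.27, 1.25], [0.06, 2.57], [-1.19, 4.33], [0.19, 2], [-2.82, 2.82]. Speed limits (rad/s): [1.89, 1.89, 2.39, 2.39, 3.01, 3.01, 3.01].

INTERFACE

Orientations are given as a unit quaternion [w, x, y, z].
In Python, from workcell import observe, imaging, workorder gives the robot as it stands.
- The arm moves only by the tool send_rows, never from a script. Its argument "rows" is a list of rows, each a list of 3 entries, a list of its own where there are three numbers: the turn, a rotation vector about the world's x, y, z normalised to -1 to 1, where 1 is pi/2 rad, then the shift along the world's x, y, z normalised to -1 to 1, where 1 is 30 cm, then the closure, from -1 (fully open) to 1 (shut). In form: [[[ax, ay, az], [x, y, z], jaw], ...]. A call has 1 to 12 rows; each row shifts and turns the commanded pose from where the row before left it; what a row does not reach is not made up. A row lasts 1/12 s, in which the tool goes at most 41.7 mm and 7.16 degrees, less where a joint would pass 70% of its speed; a pose out of reach is approached as far as the arm can. A call with a number of a shift or a turn outside -1 to 1 is refused whole. A call with a gripper value outside its range is refused whole. The fingers move at their own pace and stop on an object; "squeeze" is the grip in N (left out, the last holds). Time passes only in rows, so rows that do not move let the fingers close. It gives the time, the measured TCP pose, the force, the opening and the grip force at its end, in the units of the state.
- observe(): the state, without advancing time (a new reading comes with each control period).
- imaging.snapshot(name): name is "scene" or "top" or "wrist"; returns (picture, depth): 480x640x3 uint8, red, green, blue; 480x640 float32, m along the optical axis (not along the pixel's ray), 0 where there is no reading.
- imaging.calibration(name): a dict with "fx", "fy", "cx", "cy" (pixels), "distortion" ([k1, k2, p1, p2, k3] as OpenCV has them; the pictures are not rectified), "origin" and "rotation" of the camera in the world. Camera axes: x right, y down, z forward; pixel columns grow to the right and rows downward; lengths in m; the calibration is good to about 2 mm. A picture is of the moment at which its call begins: read the wrist's pose just before it. calibration takes no time and is no camera call; for the wrist camera it gives the pose at the moment of the call.
- workorder.hand_in(): hands the job in; it is judged then, once.
The state is a dict: "t": time; "joints": joint angles; "qd": joint speeds; "joint_torque": joint torques, N m; "ee_pos": TCP position; "ee_rot": TCP orientation; "force": force on the tool from outside, world axes, zero at the start; "moment": the same for the moment, N m; "finger_gap": opening from 0.0 (shut) to 1.0 (fully open); "grasp_force": force on a finger pad.
Only numpy, scipy, OpenCV 4.12 (cv2) and the standard library are available. Lean on these libraries where they do the work, as an engineer would, in place of code of your own. Each camera call takes 0.05 s, during which the arm holds its last target. There are 200 camera calls.

TASK

On the round specimen viewer, push the upright thumb tab of the lens turret with a fingertip, round to the well that holds the piece of honeycomb, so that the lens stands centred above the honeycomb and stays there; then move clear. Push only on the tab, from one side at a time: do not pinch it and do not touch the lens. Leave all four specimens lying in their wells and the jar, tweezers and dish where they are.

Things in the scene. Friction and masses are not known exactly. Their poses are not given: they have to be found in the camera images.
- turret (a joint): angle of the lens turret, rad. At 0 the lens arm and tab point along the viewer's own -x (front, roughly towards the robot); it grows anticlockwise seen from above; stops at -1.75 and 1.75. A friction hinge without clicks: some 1.5 N on the tab turns it, and it stays where left. The wells lie at -1.5, -0.75, 0.75 and 1.5, none at 0. It starts within -0.35 to 0.35.
- axis (a point): point on the turret's vertical axis, 83 mm above the table. The viewer is fixed to the table; its own -x is its front. It is a white disc 188 mm across, 30 mm high, with four round wells (inside 39 mm across, rim 4 mm high) 64 mm from the axis, and in the middle a post with a black cap 42 mm across, top 94 mm above the table.
- lens_mid (a point): centre of the lens, 64 mm from the axis, 83 mm above the table: a clear disc 5 mm thick in a black ring 66 mm across outside and 7 mm thick (about 54 mm of clear glass). Not to be touched. It turns with the turret and clears all the specimens.
- tab_mid (a point): middle of the thumb tab, the upright black block at the outer end of the lens arm, 117 mm from the axis, 98 mm above the table; x points to the axis. 28 mm along x, 22 mm along y, it stands from 70 to 126 mm above the table, outside the disc, free on both sides: two side plates on a core. Pushing its +y side (towards -y) makes the turret's angle grow, its -y side makes it fall.
- comb_mid (a point): a piece of honeycomb: flat, roughly round-hexagonal, 34 mm across and 16 mm high, seven open six-sided cells facing up; loose, lying in one of the four wells (any of them), 30 mm above the table. The point is on its middle, 8 mm above its underside.
- snail_mid (a point): an empty snail shell, a coiled spiral, 33 mm across, 25 mm high; loose, lying in one of the four wells (any of them), 30 mm above the table. The point is on its middle, 11 mm above its underside.
- pebble_mid (a point): a smooth flat pebble, 33 mm across, 18 mm high; loose, lying in one of the four wells (any of them), 30 mm above the table. The point is on its middle, 8 mm above its underside.
- acorn_mid (a point): an acorn standing cap down, nut tip up, 32 mm across, 32 mm high; loose, lying in one of the four wells (any of them), 30 mm above the table. The point is on its middle, 15 mm above its underside.
- jar_mid (a point): closed glass jar with metal lid, 48 mm across, 65 mm high, loose on the table beyond the viewer; the point is half-way up. Leave alone.
- tweezers_mid (a point): steel tweezers, 140 mm long, 9 mm high, lying loose beside the viewer; the point is near their middle. Leave alone.
- dish_mid (a point): small open white dish, 60 mm across, 22 mm high, loose beside the viewer; the point is half-way up. Leave alone.
There are look-alikes about, which are no part of the job. Leave any red look-alike of the part that bears comb_mid alone.

How it is judged:
At the end, for the whole second after the job is handed in: The lens centre stands within 6 mm (seen from above) of the honeycomb's centre and is at rest; all four specimens still lie in their wells (moved less than 12 mm) and jar, tweezers and dish within 20 mm of where they were (horizontal distance between lens_mid and comb_mid below 0.006 m and velocity of joint turret between -0.05 and 0.05 rad/s and distance of each of comb_mid, snail_mid, pebble_mid, acorn_mid from where it was at the start of the episode below 0.012 m and distance of each of jar_mid, tweezers_mid, dish_mid from where it was at the start of the episode below 0.02 m); the robot touches nothing.
It fails at once if the tab is pinched: the fingers press on both of its side plates at once (contact force between the fingers and turret_c1 above 1 N and contact force between the fingers and turret_c2 above 1 N).
It fails at once if the lens is touched (over 1 N) (contact force between any of the fingers, the arm and turret_c0 above 1 N).
It fails at once if a specimen is lifted or pushed out of its well (moved 12 mm) (distance of any of comb_mid, snail_mid, pebble_mid, acorn_mid from where it was at the start of the episode above 0.012 m).
It fails at once if jar, tweezers or dish is moved more than 20 mm (distance of any of jar_mid, tweezers_mid, dish_mid from where it was at the start of the episode above 0.02 m).
It also fails if it takes over 45 s, if anything falls off the work surface, if the arm or the gripper's body presses on something with over 40 N, if the wrist force passes 120 N, or if a joint passes its speed limit or range.

## Working session

There is one attempt and no reset: what is moved stays moved. The work goes in short steps, Python scripts to look and compute and a tool call to move; the robot and the scene stay as the last step left them, time stands still between calls to the robot, and variables do not carry over. Pictures are saved under pics/ and viewed, at most 10 in all, crops included, and the job is handed in when it is done.

Besides the shell and the picture viewer there is one more tool, called after "Emit:" as a command line: name --argument value ..., lists and objects as JSON in quotes. send_rows: Moves the arm, as the interface text tells. Scaled input: -1 to 1 covers 30 cm each way for a shift and pi/2 rad each way for a turn. Its arguments: {"type":"object","properties":{"rows":{"type":"array"},"squeeze":{"type":"number"}},"required":["rows"]}

```bash
mkdir -p pics
python3 - <<'E'
from workcell import observe, imaging
import cv2,numpy as np
print(observe())
for n in("top","scene"):
    p,d=imaging.snapshot(n); cv2.imwrite(f"pics/{n}0.png",p[:,:,::-1]); np.savez(f"{n}0.npz",p=p,d=d)
    print(imaging.calibration(n))
E
```

```text
{'t': 0.0, 'joints': array([-1.16252264,  0.41796197, -0.01028397,  1.61419711,  0.0047154 ,
        1.11071609, -0.05304453]), 'qd': array([ 0.00060785,  0.00024421,  0.00155967,  0.00141253, -0.00061739,
        0.00061322, -0.00145436]), 'joint_torque': array([-1.15261286e-03, -8.51267338e+01,  6.37979563e-01, -4.26022768e+01,
       -4.90040111e-02,  1.83309673e-02,  1.35195883e-04]), 'ee_pos': array([0.27158069, 0.56247063, 0.20482324]), 'ee_rot': array([-8.38529393e-05,  2.23018796e-01,  9.74813941e-01, -6.24140557e-04]), 'force': array([-0.17508741, -0.35886546,  0.1609886 ]), 'moment': array([-0.0330193 ,  0.01642885,  0.04687738]), 'grasp_force': 0.0, 'finger_gap': 0.9978313363879173}
{'fx': 536.537053552692, 'fy': 536.537053552692, 'cx': 310.3450316353045, 'cy': 236.99997103111778, 'distortion': array([-0.15803016,  0.        ,  0.        ,  0.        ,  0.        ]), 'origin': array([0.53244814, 0.04694317, 1.22746354]), 'rotation': array([-0.03188191,  0.71681766, -0.69638247,  0.0144025 ])}
{'fx': 451.189975356617, 'fy': 451.189975356617, 'cx': 319.9582053542142, 'cy': 243.2066211060943, 'distortion': array([0.00686027, 0.        , 0.        , 0.        , 0.        ]), 'origin': array([0.96917215, 0.37698678, 0.72229024]), 'rotation': array([-0.1302066 ,  0.37390706,  0.87280003, -0.28541173])}
```

View pics/top0.png

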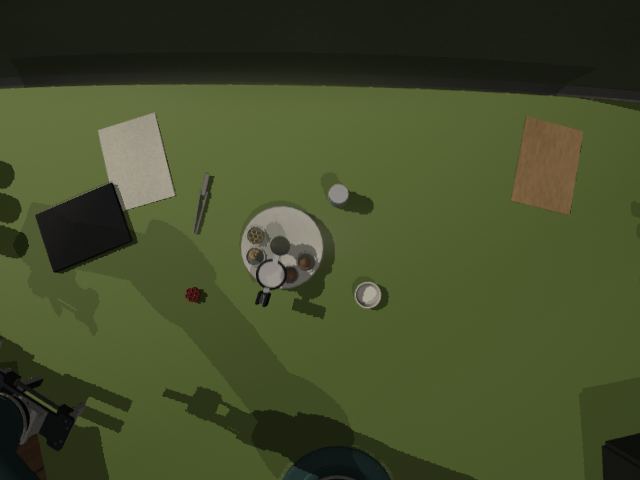

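View pics/scene0.png

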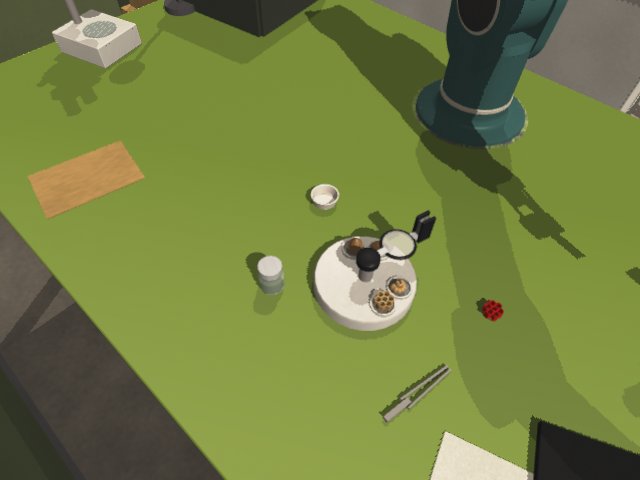

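The top view shows the viewer disc around (282,247), the comb at (256,236), the snail at (256,256), the lens at (271,274) and the tab at (264,297). The tweezers are at (202,205), and the red decoy at (194,295). I'll measure next.

```bash
cat > h.py <<'E'
import numpy as np,cv2
from scipy.spatial.transform import Rotation as R
from workcell import observe, imaging
def ray(c,uv):
    K=np.array([[c['fx'],0,c['cx']],[0,c['fy'],c['cy']],[0,0,1]])
    n=cv2.undistortPoints(np.float64(uv).reshape(-1,1,2),K,c['distortion']).reshape(-1,2)
    q=c['rotation']; return R.from_quat([q[1],q[2],q[3],q[0]]).apply(np.c_[n,np.ones(len(n))])
def plane(c,uv,z):
    d=ray(c,uv); o=c['origin']; return o+d*((z-o[2])/d[:,2])[:,None]
def proj(c,P):
    K=np.array([[c['fx'],0,c['cx']],[0,c['fy'],c['cy']],[0,0,1]]);q=c['rotation']
    M=R.from_quat([q[1],q[2],q[3],q[0]]).as_matrix().T
    return cv2.projectPoints(np.float64(P).reshape(-1,3),cv2.Rodrigues(M)[0],-M@c['origin'],K,c['distortion'])[0].reshape(-1,2)
E
python3 - <<'E'
from h import *
p=np.load("top0.npz")['p']; c=imaging.calibration("top")
hsv=cv2.cvtColor(p,cv2.COLOR_RGB2HSV)
g=((hsv[...,0]>30)&(hsv[...,0]<50)&(hsv[...,1]>100)).astype(np.uint8)
m=1-g; m[:195]=0;m[300:]=0;m[:,:232]=0;m[:,335:]=0
m=cv2.morphologyEx(m,cv2.MORPH_OPEN,np.ones((3,3)))
w=((hsv[...,1]<60)&(hsv[...,2]>90)).astype(np.uint8); w[:195]=0;w[300:]=0;w[:,:232]=0;w[:,330:]=0
cs,_=cv2.findContours(w,0,cv2.CHAIN_APPROX_NONE); pts=np.vstack(cs)
hull=cv2.convexHull(pts).reshape(-1,2)
P=plane(c,hull,0.03); print("disc minEnclosing",cv2.minEnclosingCircle(np.float32(P[:,:2])))
for n,uv,z in[("cap",(280,245),.094),("comb",(256,236),.046),("snail",(256,256),.05),("lens",(271,274),.085),("tab",(264,297),.126)]:
    print(n,plane(c,[uv],z)[0])
cv2.imwrite("pics/crop1.png",cv2.resize(p[195:315,225:345,::-1],None,fx=5,fy=5,interpolation=cv2.INTER_CUBIC))
E
```

```text
disc minEnclosing ((0.5965540409088135, 0.10922828316688538), 0.13067616522312164)
cap [0.58756653 0.13989442 0.094     ]
comb [0.60832394 0.19783551 0.046     ]
snail [0.56391063 0.19574091 0.05      ]
lens [0.52556883 0.15784351 0.085     ]
tab [0.4781719  0.16675697 0.126     ]
```

View pics/crop1.png

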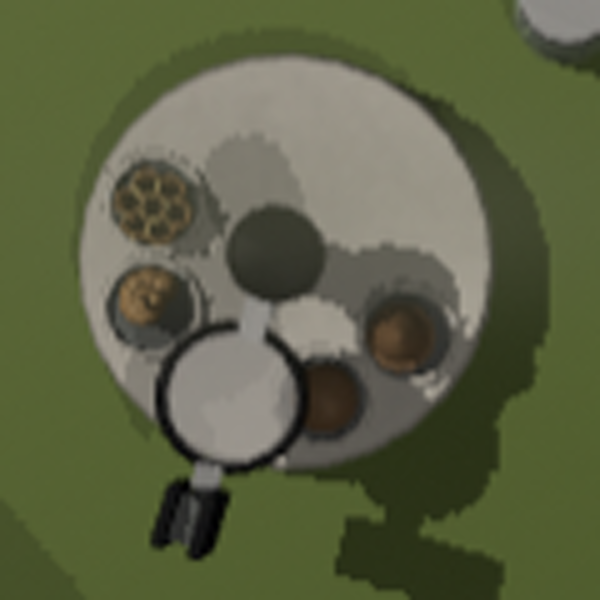

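The crop gives the cap at (276,253), comb at (153,202), lens at (231,395) and tab at (190,518), in crop pixels at 5x. The comb sits in the clockwise-most well, so it should be at -1.5. I'll push the tab clockwise.

Run:
```python
from h import *
c=imaging.calibration("top")
f=lambda x,y,z: plane(c,[((x+.5)/5-.5+225,(y+.5)/5-.5+195)],z)[0]
disc=f(285,262.5,.03);cap=f(276,253,.094);comb=f(153,202,.046);lens=f(231,395,.086);tab=f(190,518,.126);ac=f(405,333,.05)
print(disc,cap,comb,lens,tab)
A=(disc+cap)[:2]/2
az=lambda p:np.degrees(np.arctan2(*(p[:2]-A)[::-1]))
for n,p in dict(comb=comb,lens=lens,tab=tab).items(): print(n,np.linalg.norm(p[:2]-A),az(p))
a0=az(lens);a1=az(comb)
np.savez("geo.npz",A=A,a0=a0,a1=a1,comb=comb)
print(A)
for a in np.r_[a0,np.linspace(a0,a1,11)]:
    t=np.radians(a);r=np.array([np.cos(t),np.sin(t)]);cw=np.array([r[1],-r[0]])
    for off in (.0235,): print(round(a,1),(A+.119*r-off*cw).round(4), "tooly az",round(a-90,1))
t=np.radians(a0);r=np.array([np.cos(t),np.sin(t)]);cw=np.array([r[1],-r[0]])
print("pre",A+.119*r-.05*cw, A+.135*r-.07*cw)
```

```text
[0.58607763 0.14139738 0.03      ] [0.58713008 0.14030522 0.094     ] [0.61049473 0.19970021 0.046     ] [0.52641234 0.15820191 0.086     ] [0.47561363 0.16956476 0.126     ]
comb 0.06351352862266588 67.90434053388356
lens 0.06264234008756235 163.92001531651445
tab 0.11464420027110804 165.49543173593906
[0.58660386 0.1408513 ]
163.9 [0.4658 0.1512] tooly az 73.9
163.9 [0.4658 0.1512] tooly az 73.9
154.3 [0.4692 0.1712] tooly az 64.3
144.7 [0.4759 0.1904] tooly az 54.7
135.1 [0.4857 0.2082] tooly az 45.1
125.5 [0.4983 0.2241] tooly az 35.5
115.9 [0.5135 0.2376] tooly az 25.9
106.3 [0.5306 0.2485] tooly az 16.3
96.7 [0.5494 0.2563] tooly az 6.7
87.1 [0.5691 0.2609] tooly az -2.9
77.5 [0.5894 0.2621] tooly az -12.5
67.9 [0.6096 0.26  ] tooly az -22.1
pre [0.45841066 0.125768  ] [0.43749707 0.11098215]
```

Emit:
send_rows --rows '[[[0,0,0.009],[0.047,-0.126,0],1],[[0,0,0.009],[0.047,-0.126,0],1],[[0,0,0.009],[0.047,-0.126,0],1],[[0,0,0.009],[0.047,-0.126,0],1],[[0,0,0.009],[0.047,-0.126,0],1],[[0,0,0.009],[0.047,-0.126,0],1],[[0,0,0.009],[0.047,-0.126,0],1],[[0,0,0.009],[0.047,-0.126,0],1],[[0,0,0.009],[0.047,-0.126,0],1],[[0,0,0.009],[0.047,-0.126,0],1],[[0,0,0.009],[0.047,-0.126,0],1],[[0,0,0.009],[0.047,-0.126,0],1]]' --squeeze 10

```text
t: 1.1
ee_pos: [0.441, 0.1072, 0.2055]
ee_rot: [0.0, 0.139, 0.99, 0.0]
force: [1.9, 1.1, 0.2]
finger_gap: 0.182
grasp_force: 0.0
```

Emit:
send_rows --rows '[[[0,0,0],[0,0,-0.08],1],[[0,0,0],[0,0,-0.08],1],[[0,0,0],[0,0,-0.08],1],[[0,0,0],[0,0,-0.08],1],[[0,0,0],[0,0,-0.045],1],[[0,0,0],[0,0,0],1],[[0,0,0],[0,0,0],1]]'

```text
t: 1.68
ee_pos: [0.4407, 0.109, 0.0958]
ee_rot: [-0.001, 0.14, 0.99, -0.0]
force: [-0.2, 0.1, 0.4]
finger_gap: 0.006
grasp_force: 0.0
```

Run:
```python
from h import *
print(observe()['ee_pos'],observe()['finger_gap'])
p,d=imaging.snapshot("scene")
cv2.imwrite("pics/s1.png",cv2.resize(p[130:350,270:530,::-1],None,fx=2.5,fy=2.5))
```

```text
[0.44065333 0.10903212 0.09581818] 0.006409815480755687
```

View pics/s1.png

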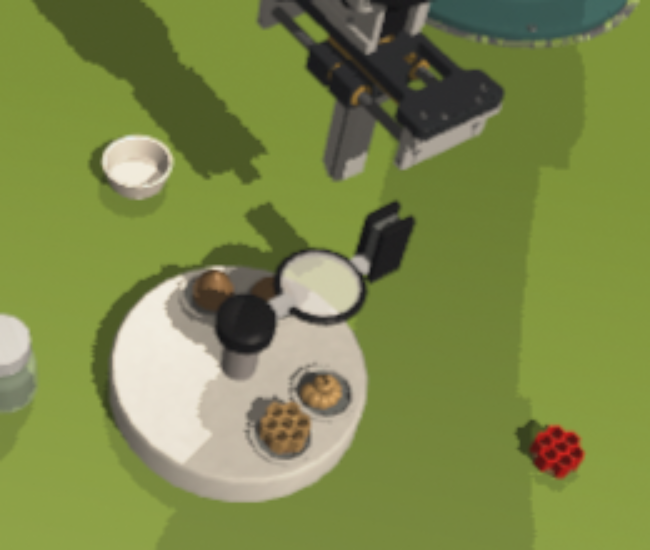

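The image shows the closed fingers just to the dish side of the tab, near (345,150), clear of everything. I'll work out the arc increments next.

Run:
```python
from h import *
g=np.load("geo.npz");A=g['A']
def pt(a):
    t=np.radians(a);r=np.array([np.cos(t),np.sin(t)]);cw=np.array([r[1],-r[0]]);return A+.119*r-.0235*cw
cur=np.array([.4407,.109]);a=163.9
W=[cur+(pt(a)-cur)*k/5 for k in(1,2,3,4,5)]
al=163.9-np.r_[np.arange(1,25)*3.25,78+np.arange(1,8)*2]
W+= [pt(x) for x in al]
tot=cur.copy()
for w in W:
    s=np.round((w-tot)/.3,3); tot=tot+s*.3; print(s,end=' ')
print(al[[6,18,-1]],tot, "turn/row",3.25/90,2/90)
```

```text
[0.017 0.028] [0.016 0.028] [0.017 0.029] [0.017 0.028] [0.017 0.028] [0.002 0.023] [0.004 0.022] [0.005 0.023] [0.007 0.022] [0.007 0.021] [0.009 0.021] [0.01  0.021] [0.012 0.02 ] [0.012 0.019] [0.013 0.019] [0.015 0.018] [0.015 0.017] [0.017 0.016] [0.017 0.015] [0.018 0.014] [0.019 0.013] [0.019 0.012] [0.02  0.011] [0.021 0.009] [0.022 0.009] [0.021 0.007] [0.022 0.006] [0.023 0.005] [0.023 0.003] [0.014 0.002] [0.014 0.001] [0.014 0.   ] [0.014 0.   ] [ 0.014 -0.   ] [ 0.014 -0.001] [ 0.014 -0.001] [141.15 102.15  71.9 ] [0.6012 0.2614] turn/row 0.03611111111111111 0.022222222222222223
```

Emit:
send_rows --rows '[[[0,0,0],[0.017,0.028,0],1],[[0,0,0],[0.016,0.028,0],1],[[0,0,0],[0.017,0.029,0],1],[[0,0,0],[0.017,0.028,0],1],[[0,0,0],[0.017,0.028,0],1],[[0,0,-0.036],[0.002,0.023,0],1],[[0,0,-0.036],[0.004,0.022,0],1],[[0,0,-0.036],[0.005,0.023,0],1],[[0,0,-0.036],[0.007,0.022,0],1],[[0,0,-0.036],[0.007,0.021,0],1],[[0,0,-0.036],[0.009,0.021,0],1],[[0,0,-0.036],[0.01,0.021,0],1]]'

```text
t: 2.73
ee_pos: [0.4797, 0.1982, 0.0959]
ee_rot: [0.0, 0.333, 0.943, -0.0]
force: [0.1, -2.4, 0.3]
finger_gap: 0.005
grasp_force: 0.7
```

Run:
```python
from h import *
print(observe()['ee_pos'],observe()['force'])
p,d=imaging.snapshot("scene")
cv2.imwrite("pics/s2.png",cv2.resize(p[130:350,270:530,::-1],None,fx=2.5,fy=2.5))
```

```text
[0.47967683 0.19820982 0.09589622] [ 0.11539991 -2.37161694  0.26208418]
```

View pics/s2.png

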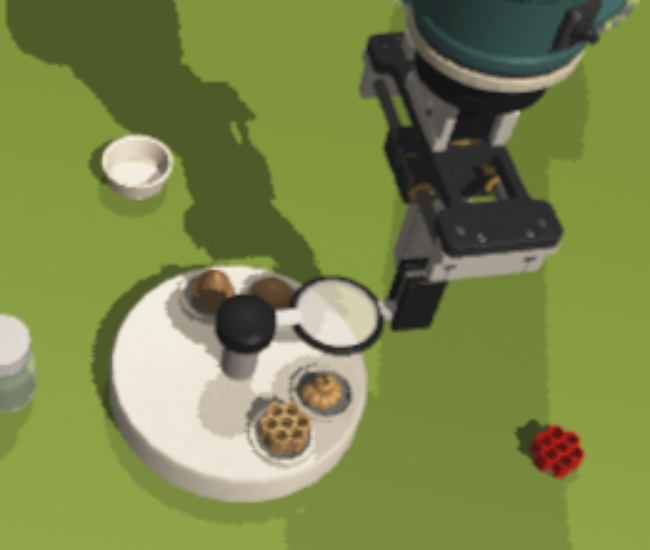

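The fingers are against the tab at (415,290), and the turret is following the push. The finger is clear of the lens at (335,315). I'll continue round the arc.

Emit:
send_rows --rows '[[[0,0,-0.036],[0.012,0.02,0],1],[[0,0,-0.036],[0.012,0.019,0],1],[[0,0,-0.036],[0.013,0.019,0],1],[[0,0,-0.036],[0.015,0.018,0],1],[[0,0,-0.036],[0.015,0.017,0],1],[[0,0,-0.036],[0.017,0.016,0],1],[[0,0,-0.036],[0.017,0.015,0],1],[[0,0,-0.036],[0.018,0.014,0],1],[[0,0,-0.036],[0.019,0.013,0],1],[[0,0,-0.036],[0.019,0.012,0],1],[[0,0,-0.036],[0.02,0.011,0],1],[[0,0,-0.036],[0.021,0.009,0],1]]'

```text
t: 3.78
ee_pos: [0.5387, 0.2531, 0.0958]
ee_rot: [-0.0, 0.627, 0.779, -0.0]
force: [-1.1, 0.0, 0.5]
finger_gap: 0.005
grasp_force: 0.8
```

Emit:
send_rows --rows '[[[0,0,-0.036],[0.022,0.009,0],1],[[0,0,-0.036],[0.021,0.007,0],1],[[0,0,-0.036],[0.022,0.006,0],1],[[0,0,-0.036],[0.023,0.005,0],1],[[0,0,-0.036],[0.023,0.003,0],1],[[0,0,-0.022],[0.014,0.002,0],1],[[0,0,-0.022],[0.014,0.001,0],1],[[0,0,-0.022],[0.014,0,0],1],[[0,0,-0.022],[0.014,0,0],1],[[0,0,-0.011],[0.007,0,0],1],[[0,0,0],[0,0,0],1],[[0,0,0],[0,0,0],1]]'

```text
t: 4.78
ee_pos: [0.5909, 0.2623, 0.0958]
ee_rot: [0.0, 0.781, 0.625, -0.0]
force: [-0.0, -0.4, 0.8]
finger_gap: 0.007
grasp_force: 0.0
```

Run:
```python
from h import *
print(observe()['ee_pos'],observe()['force'])
p,d=imaging.snapshot("scene");q,d=imaging.snapshot("top")
np.savez("s3.npz",p=p,q=q)
a=cv2.resize(p[190:390,320:480,::-1],None,fx=2.5,fy=2.5)
b=cv2.resize(q[200:300,220:320,::-1],None,fx=4,fy=4,interpolation=cv2.INTER_CUBIC)
cv2.imwrite("pics/s3.png",np.hstack([a[:400],b]))
```

```text
[0.59086712 0.2623106  0.09576741] [-0.03205926 -0.42579813  0.81603782]
```

View pics/s3.png

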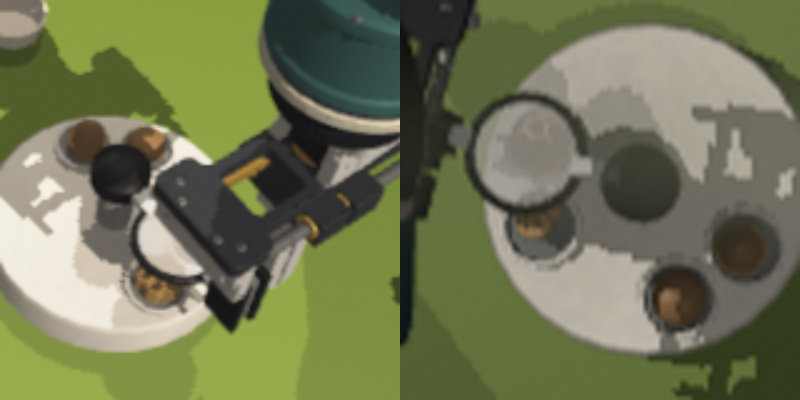

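The right-hand top view has the lens ring centred at about (528,152) in panel pixels, with the snail just below it. I'll compute the remaining angle.

Run:
```python
from h import *
g=np.load("geo.npz");A=g['A'];c=imaging.calibration("top")
L=plane(c,[(251.75,237.75)],.086)[0]
v=L[:2]-A;a=np.degrees(np.arctan2(v[1],v[0]));print(L,np.hypot(*v),a,g['a1'],"gap mm",np.radians(a-g['a1'])*64)
print("expected comb px through plane",proj(c,np.r_[A+.064*np.array([np.cos(np.radians(g['a1'])),np.sin(np.radians(g['a1']))]),.086]))
```

```text
[0.60174344 0.20174616 0.086     ] 0.06274863234037123 76.03828134748586 67.90434053388356 gap mm 9.085699095021225
expected comb px through plane [[252.64217719 233.61222227]]
```

Emit:
send_rows --rows '[[[0,0,-0.0125],[0.009,-0.001,0],1],[[0,0,-0.0125],[0.009,-0.001,0],1],[[0,0,-0.0125],[0.009,-0.001,0],1],[[0,0,-0.0125],[0.009,-0.001,0],1],[[0,0,-0.0125],[0.008,-0.001,0],1],[[0,0,-0.0125],[0.007,-0.001,0],1],[[0,0,-0.0125],[0.006,-0.001,0],1],[[0,0,-0.0125],[0.004,-0.001,0],1],[[0,0,0],[0.001,0,0],1],[[0,0,0],[0,0,0],1],[[0,0,0],[0,0,0],1]]'

```text
t: 5.8
ee_pos: [0.6096, 0.2596, 0.096]
ee_rot: [0.0, 0.828, 0.561, -0.0]
force: [0.8, 0.6, -0.0]
finger_gap: 0.002
grasp_force: 0.0
```

Emit:
send_rows --rows '[[[0,0,0],[-0.05,0.02,0],1],[[0,0,0],[-0.08,0.04,0],1],[[0,0,0],[-0.08,0.08,0],1],[[0,0,0],[-0.03,0.1,0.03],1],[[0,0,0],[0,0.1,0.08],1],[[0,0,0],[0,0.1,0.1],1],[[0,0,0],[0,0,0.1],1],[[0,0,0],[0,0,0],1]]'

```text
t: 6.47
ee_pos: [0.539, 0.3938, 0.1939]
ee_rot: [-0.0, 0.827, 0.562, 0.003]
force: [0.4, -0.8, -0.2]
finger_gap: 0.006
grasp_force: 0.0
```

Run:
```python
from h import *
print(observe()['ee_pos'],observe()['force'])
p,d=imaging.snapshot("scene");q,d=imaging.snapshot("top")
a=cv2.resize(p[190:390,320:480,::-1],None,fx=2.5,fy=2.5)
b=cv2.resize(q[200:300,220:320,::-1],None,fx=4,fy=4,interpolation=cv2.INTER_CUBIC)
cv2.imwrite("pics/s4.png",np.hstack([a[:400],b]))
```

```text
[0.53902279 0.3938417  0.19386636] [ 0.35787771 -0.79297805 -0.23580484]
```

View pics/s4.png

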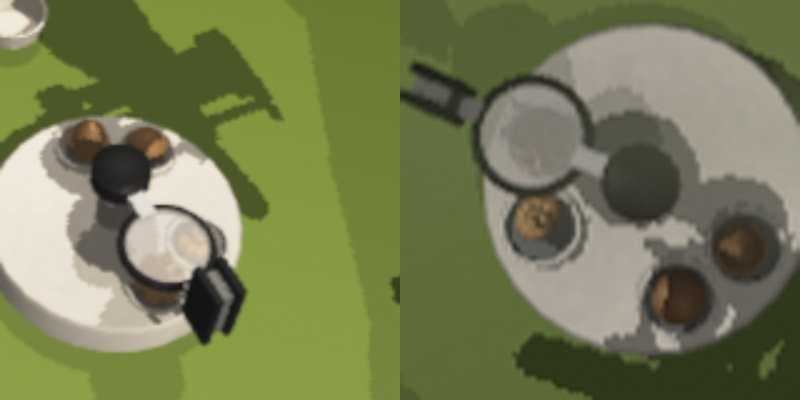

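The lens ring is centred at (533,134) in the panel, which is top pixel (253.0,233.3). The expected position is (252.6,233.6), so the error is about 1 mm. The arm is clear of everything.

```bash
python3 -c "
from workcell import workorder
print(workorder.hand_in())"
```

```text
the job is handed in; nothing more can be done
None
```

I pushed the turret by its tab to the honeycomb well, moved the arm clear and handed the job in; the lens measured about 1 mm from centred above the honeycomb, but the hand-in returned no verdict.

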